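Load a label reel into the tube-label printer

TASK

Take the tall, wide label reel out of the reel rack and, with the printer's carriage out at its loading end (draw it back clear of the hood first if it is not), lower the reel (do not drop it) over the upright spindle until it sits fully home on the carriage, and let go. Then push the carriage by its tab along the rail until it clicks into the detent under the clear hood, with the reel still seated. Leave the two other reels, the bottle and the tube rack where they are.

Things in the scene. Friction and masses are not known exactly. Their poses are not given: they have to be found in the camera images.
- tall_reel: the reel to load, upright in any one of the rack's three bays: white flanges 64 mm across, buff label paper between; 40 mm from under side to top of upper flange, then a round collar 26 mm across (grip here) standing 24 mm above it, 64 mm in all; a 16 mm bore right through. 0.11 to 0.22 kg. Origin: centre of its under side; z its axis, up.
- flat_reel: bystander in another bay of the rack: reel 64 mm across but only 16 mm high, with a 26 mm collar 20 mm tall on top. Origin: centre of its under side.
- slim_reel: bystander in another bay: reel only 44 mm across, 40 mm high, with a 26 mm collar 20 mm tall on top. Origin: centre of its under side.
- rack: grey fixed rack, 90 mm (x) by 220 mm (y): three bays side by side at y -72, 0, +72 mm. Floor 5 mm thick. Partitions 4 mm thick and 70 mm high across its y leave 68 mm per bay, so fingers must open along the rack's x, where there are only lips 14 mm high. Origin: centre of its under side on the bench.
- printer: fixed label printer, base 120 mm (x) by 360 mm (y), rail along its y. Clear hood on its -y half: walls from 56 to 64 mm either side in x, roof 120 to 126 mm above the bench from y = -125 to -50 mm, with a white print head on it up to 156 mm high. Origin: on the bench, middle of the rail.
- carriage (a joint): travel of the aluminium carriage along the printer's -y, m: 0 = end stop at the loading end (starts between 0 and 0.10; from 0.06 on the hood is in the way of loading); 0.140 = spring detent under the hood; 0.185 = far end stop. About 1 N of friction; about 5 N to snap into or out of the detent, which pulls it in from about 5 mm away.
- spindle_seat (a point): centre of the seat on the carriage at the foot of the spindle, where the reel's origin comes when home; 40 mm above the bench. The steel spindle is 12 mm thick and stands 58 mm above this point, the top 12 mm tapering to 4 mm. Axes as the printer's.
- push_tab (a point): top centre of the grey upright push tab on the carriage, 116 mm above the bench, 95 mm to the printer's +y of the spindle. The tab is 14 mm thick along the printer's x, 22 mm along its y, and stands 80 mm tall. Axes as the printer's.
- station (a point): point fixed to the printer where spindle_seat lies when the carriage is in the detent under the hood; 40 mm above the bench, axes as the printer's.
- bottle: bystander: amber bottle with white cap, 56 mm across, 135 mm high, standing between rack and printer. Origin: centre of its under side.
- tube_rack: bystander: white tube rack with capped tubes, 70 by 110 mm, 70 mm high, on the far side of rack and printer. Origin: centre of its under side.

How it is judged:
By the outcome, as a careful person would: the job done as asked, in the order asked, and still so for the second after the job is handed in, with the robot touching nothing.
It also fails if it takes over 67 s, if anything falls off the work surface, if the arm or the gripper's body presses on something with over 40 N, if the wrist force passes 120 N, or if a joint passes its speed limit or range.

ROBOT

A 7-joint arm with a two-finger parallel gripper is mounted at the origin on the work surface. World frame = base frame: x ahead of the robot, y to its left, z up, the work surface at z = 0. Lengths are in m, angles in rad, forces in N, time in s.
With the tool pointing down it reaches from about 0.425 to 1.025 m from the base axis. Payload 3.6 kg.
Tool frame: the origin (TCP) lies between the finger pads; the fingertips stand arm.tip_reach ahead of it and the grasp point (between the pads) lies 3 mm ahead of it (arm.tip_reach is the distance from the TCP to the fingertips, in m); z points along the fingers, y is the line along which they close (so a half turn about z gives the same grasp; the last joint's range is limited). The gripper opens to 85 mm and grips with 20 to 120 N. Pads are 22 mm wide; open, the fingers measure 114 mm over their backs; the gripper's body (76 mm by 85 mm) begins 54 mm behind the grasp point. The pads swing forward as they close: fully open they stand 13 mm farther back than shut.
Start: joints at [-1.442, 0.591, 0.048, 1.609, -0.033, 0.943, -0.034], TCP at [0.16, 0.707, 0.253] pointing down, gripper open.
Joint ranges: [-2.69, 2.69], [-0.47, 2.24], [-1.27, 1.36], [0.19, 2.51], [-1.53, 4.68], [0.08, 2.07], [-3.09, 3.09]. Speed limits (rad/s): [2.57, 2.57, 3.14, 3.14, 3.14, 3.14, 3.14].

INTERFACE

Orientations are given as a unit quaternion [x, y, z, w].
In Python, from plant import arm gives the robot as it stands.
- The arm moves only by the tool carry_out, never from a script. Its argument "motion" is a list of rows, each an object with "delta_pos": the shift along the tool's x, y, z scaled (see below), a list of three; "rotation": the turn, a rotation vector about the tool's x, y, z scaled (see below), a list of three. A call has 1 to 8 rows; each row is the pose to reach, as a shift and turn from the pose commanded when the call began, along the tool's axes at that moment, turning the shorter way round; what a row does not reach only later rows make up. The controller multiplies each number of a shift by 1000 mm and each number of a turn by 180 degrees. A row lasts 1/10 s, in which the tool goes at most 50 mm and 8.59 degrees, less where a joint would pass 70% of its speed; a pose out of reach is approached as far as the arm can. A call with a number of a shift or a turn outside -1 to 1 is refused whole. A call with a gripper value outside its range is refused whole. "jaw" is the opening, from 0 (shut) to 1 (fully open), set as the call begins (left out, the last holds). The fingers move at their own pace and stop on an object; the grip force is fixed at half the most. Time passes only in rows, so rows that repeat a pose let the fingers close. It gives the time, the measured TCP pose, the force, the opening and the grip force at its end, in the units of the state.
- arm.observe(): the state, without advancing time (a new reading comes with each control period).
- arm.camera(name): name is "scene" or "side" or "wrist"; returns a dict with "color" (384x512x3 uint8, blue, green, red), "intrinsics" (3x3 intrinsics, pixels), "world_from_camera" (4x4, takes a point from camera to world coordinates). Camera axes: x right, y down, z forward; pixel columns grow to the right and rows downward; lengths in m; the calibration is good to about 2 mm. The wrist camera is an equidistant fisheye: a pixel r from the principal point sees the ray r / f radians off the axis. A picture is of the moment at which its call begins. There is no depth.
- arm.close_job(): hands the job in; it is judged then, once.
The state is a dict: "time": time; "joint_pos": joint angles; "joint_vel": joint speeds; "tau": joint torques, N m; "tool_pos": TCP position; "ee_rot": TCP orientation; "ft_force": force on the tool from outside, world axes, zero at the start; "wrist_torque": the same for the moment, N m; "grip_width": opening from 0.0 (shut) to 1.0 (fully open); "finger_force": force on a finger pad.
Only numpy, scipy, OpenCV 4.12 (cv2) and the standard library are available. Lean on these libraries where they do the work, as an engineer would, in place of code of your own. Each camera call takes 0.05 s, during which the arm holds its last target. There are 200 camera calls.

## Working session

There is one attempt and no reset: what is moved stays moved. The work goes in short steps, Python scripts to look and compute and a tool call to move; the robot and the scene stay as the last step left them, time stands still between calls to the robot, and variables do not carry over. Pictures are saved under pics/ and viewed, at most 10 in all, crops included, and the job is handed in when it is done.

Besides the shell and the picture viewer there is one more tool, called in YAML: its name, and indented under it one key for each argument. carry_out: Moves the arm, as the interface text tells. Shifts and turns lie within -1 to 1; 1 stands for 1000 mm of shift or 180 degrees of turn. Its arguments: {"type":"object","properties":{"motion":{"type":"array","items":{"type":"object","properties":{"delta_pos":{"type":"array","items":{"type":"number"}},"rotation":{"type":"array","items":{"type":"number"}}}}},"jaw":{"type":"number"}},"required":["motion"]}

```bash
mkdir -p pics; python3 - <<'E'
from plant import arm
import cv2,numpy as np
print(arm.observe(), arm.tip_reach)
for n in("scene","side"):
    c=arm.camera(n); cv2.imwrite(f"pics/{n}0.png",c["color"]); print(n,c["intrinsics"],c["world_from_camera"].round(4))
    np.savez(f"{n}.npz",K=c["intrinsics"],T=c["world_from_camera"])
a=cv2.imread("pics/scene0.png");b=cv2.imread("pics/side0.png")
E
```

```text
{'time': 0.0, 'joint_pos': array([-1.44148512,  0.59213522,  0.04829808,  1.60981594, -0.03326998,
        0.94268602, -0.03367719]), 'joint_vel': array([-0.00173938,  0.00010379,  0.00179738, -0.00140234,  0.00039023,
        0.00020834,  0.00122958]), 'tau': array([-8.26154155e-05, -5.48690414e+01,  1.54621594e+00, -1.98121011e+01,
        9.33732139e-03,  8.58935789e-03, -2.64765852e-06]), 'tool_pos': array([0.16003081, 0.70632897, 0.25213163]), 'ee_rot': array([ 1.11114282e-01,  9.93807004e-01, -1.11914334e-03, -4.94255467e-05]), 'ft_force': array([-0.02635823,  0.51156773,  0.29840962]), 'wrist_torque': array([-0.01714588, -0.00896153, -0.02751433]), 'finger_force': 0.0, 'grip_width': 1.0004415705379308} 0.022
scene [[498.63459425   0.         260.2325661 ]
 [  0.         498.63459425 196.4903119 ]
 [  0.           0.           1.        ]] [[-0.8804  0.318  -0.3517  0.9457]
 [ 0.4741  0.6026 -0.642   0.7029]
 [ 0.0078 -0.7319 -0.6813  0.7626]
 [ 0.      0.      0.      1.    ]]
side [[435.30184741   0.         254.68254833]
 [  0.         435.30184741 187.85534308]
 [  0.           0.           1.        ]] [[-0.9595 -0.1715  0.2237  0.346 ]
 [-0.281   0.6447 -0.7109  0.8644]
 [-0.0223 -0.745  -0.6667  0.8711]
 [ 0.      0.      0.      1.    ]]
```

View pics/scene0.png

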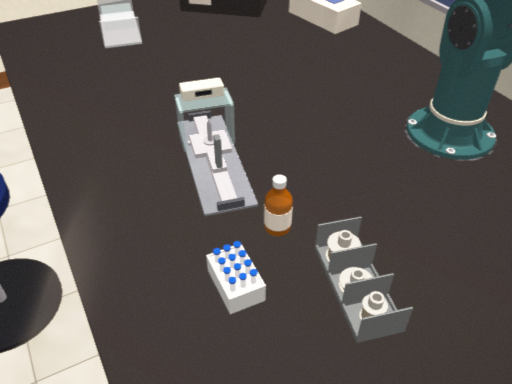

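View pics/side0.png

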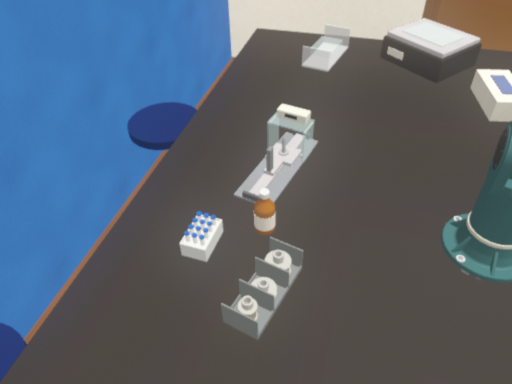

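The scene view shows the printer (rail roughly from (190,110) to (235,205)), the bottle at (278,210), the tube rack at (237,275) and the reel rack from (340,230) to (380,325). The side view shows the same layout. I'll enlarge both.

```bash
cat > h.py <<'E'
import numpy as np,cv2
C={n:np.load(f"{n}.npz") for n in("scene","side")}
def proj(n,p):
    K,T=C[n]["K"],C[n]["T"]; q=(np.atleast_2d(p)-T[:3,3])@T[:3,:3]; u=q@K.T; return u[:,:2]/u[:,2:]
def onz(n,uv,z):
    K,T=C[n]["K"],C[n]["T"]; d=T[:3,:3]@np.linalg.solve(K,[*uv,1]); return T[:3,3]+d*(z-T[2,3])/d[2]
E
python3 - <<'E'
from h import *
for n in C: print(n,proj(n,[[0,0,0],[.16,.707,.253]]))
a=cv2.imread("pics/scene0.png");b=cv2.imread("pics/side0.png")
A=cv2.resize(a[65:345,165:415],None,fx=2.1,fy=2.1,interpolation=cv2.INTER_CUBIC)
cv2.imwrite("pics/s1.png",A)
B=cv2.resize(b[95:340,175:325],None,fx=2.4,fy=2.4,interpolation=cv2.INTER_CUBIC)
cv2.imwrite("pics/d1.png",B);print(A.shape,B.shape)
E
```

```text
scene [[449.03202788 132.93463587]
 [814.18073709 297.36860906]]
side [[486.07052417 246.62585322]
 [468.04832292 540.50789554]]
(588, 525, 3) (588, 360, 3)
```

View pics/s1.png

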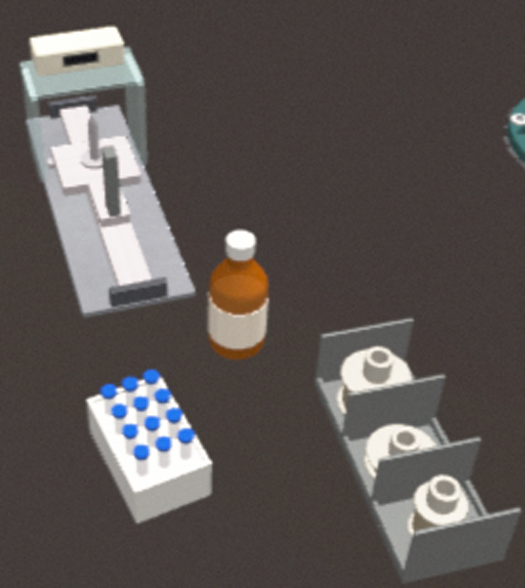

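View pics/d1.png

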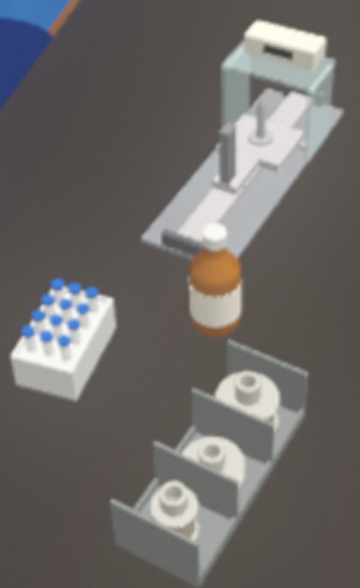

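```bash
python3 - <<'E'
from h import *
P=dict(tab=((110,151),(228,127)),spin=((93,112),(262,101)),tall=((378,354),(248,380)),flat=((405,439),(211,452)),slim=((443,490),(174,492)),
A1=((318,338),(229,343)),A2=((412,321),(307,378)),B1=((405,548),(113,502)),B2=((518,512),(200,553)),cap=((240,239),(213,231)),n1=((82,305),(143,238)),head1=((30,40),(249,24)),head2=((121,30),(327,40)))
def tri(u,v):
    M=[];b=[]
    for n,p in(("scene",u),("side",v)):
        K,T=C[n]["K"],C[n]["T"]; d=T[:3,:3]@np.linalg.solve(K,[*p,1]); d/=np.linalg.norm(d); Q=np.eye(3)-np.outer(d,d); M.append(Q); b.append(Q@T[:3,3])
    M=np.vstack(M);b=np.hstack(b); x,r,_,_=np.linalg.lstsq(M,b,rcond=None); return x,r**.5
H=dict(tab=.116,spin=.098,tall=.069,flat=.041,slim=.065,cap=.135)
for k,(a,b) in P.items():
    u=np.array(a)/2.1+(165,65);v=np.array(b)/2.4+(175,95)
    x,r=tri(u,v); print(k,x.round(4),r.round(4), *( [onz("scene",u,H[k])[:2].round(4),onz("side",v,H[k])[:2].round(4)] if k in H else []))
E
```

```text
tab [ 0.6047 -0.1168  0.1171] [0.0002] [ 0.6042 -0.1179] [ 0.6051 -0.1185]
spin [ 0.5835 -0.2077  0.1006] [0.0042] [ 0.5808 -0.2164] [ 0.5836 -0.2062]
tall [0.4957 0.2169 0.07  ] [0.0014] [0.4946 0.215 ] [0.4959 0.2174]
flat [0.514  0.2889 0.0402] [0.0006] [0.5142 0.2888] [0.5138 0.2899]
slim [0.5302 0.3562 0.0618] [0.0014] [0.5325 0.3588] [0.5294 0.3571]
A1 [0.5278 0.1686 0.0621] [0.0011]
A2 [0.4408 0.1953 0.0661] [0.0022]
B1 [0.5831 0.3776 0.051 ] [0.0054]
B2 [0.491  0.4038 0.06  ] [0.0033]
cap [0.5669 0.0869 0.1365] [0.0007] [0.5658 0.0847] [0.5673 0.086 ]
n1 [ 0.6854 -0.0196  0.0087] [0.0062]
head1 [ 0.621  -0.2855  0.1614] [0.0034]
head2 [ 0.5168 -0.274   0.1561] [0.0016]
```

The reel in the bay nearest the printer is the tall one: its collar top triangulates to z = 0.070 m, against 0.069 m expected. The tab (z = 0.117) and the spindle (z = 0.10) also match. The carriage sits partly under the hood, so it has to be drawn back first. Next I'll go above the rack with the jaws along its x and look with the wrist camera.

```bash
cat >> h.py <<'E'
from scipy.spatial.transform import Rotation as R
def go(arm,pos,yaw):
    "shift and turn (scaled) from the measured pose to TCP pos, tool y at world yaw (deg), pointing down"
    s=arm.observe(); r=R.from_quat(s["ee_rot"]); y=np.radians(yaw)
    ty=np.array([np.cos(y),np.sin(y),0]); tz=np.array([0,0,-1.]); T=R.from_matrix(np.column_stack([np.cross(ty,tz),ty,tz]))
    print("t",s["time"].__round__(2),"tcp",s["tool_pos"].round(4),"shift",r.inv().apply(np.array(pos)-s["tool_pos"]).round(4),"rot",((r.inv()*T).as_rotvec()/np.pi).round(4),"F",s["ft_force"].round(1),"w",round(s["grip_width"],3),"pf",s["finger_force"])
E
python3 -c "
from h import *
from plant import arm
go(arm,[.52,.16,.30],-14)"
```

```text
t 0.1 tcp [0.16   0.7064 0.2522] shift [-0.4718 -0.4535 -0.0468] rot [-5.000e-04  5.000e-04  5.069e-01] F [ 0.4  0.2 -0.5] w 1.002 pf 0.0
```

carry_out:
  motion:
    - {"delta_pos":[-0.036,-0.035,-0.0036],"rotation":[0,0,0.039]}
    - {"delta_pos":[-0.072,-0.07,-0.0072],"rotation":[0,0,0.078]}
    - {"delta_pos":[-0.108,-0.105,-0.011],"rotation":[0,0,0.117]}
    - {"delta_pos":[-0.144,-0.14,-0.0145],"rotation":[0,0,0.156]}
    - {"delta_pos":[-0.18,-0.174,-0.018],"rotation":[0,0,0.195]}
    - {"delta_pos":[-0.217,-0.209,-0.022],"rotation":[0,0,0.234]}
    - {"delta_pos":[-0.253,-0.244,-0.025],"rotation":[0,0,0.273]}
    - {"delta_pos":[-0.29,-0.279,-0.029],"rotation":[0,0,0.312]}

```text
time: 0.9
tool_pos: [0.3799, 0.3717, 0.282]
ee_rot: [0.568, 0.823, -0.0, -0.0]
ft_force: [0.7, 1.0, 0.8]
grip_width: 0.999
finger_force: 0.0
```

```bash
python3 -c "
from h import *
from plant import arm
go(arm,[.52,.16,.30],-14)"
```

```text
t 0.9 tcp [0.3799 0.3717 0.282 ] shift [-0.2477  0.0558 -0.018 ] rot [-2.000e-04  1.000e-04  1.934e-01] F [0.7 1.  0.8] w 0.999 pf 0.0
```

carry_out:
  motion:
    - {"delta_pos":[-0.045,0.01,-0.003],"rotation":[0,0,0.04]}
    - {"delta_pos":[-0.09,0.02,-0.007],"rotation":[0,0,0.08]}
    - {"delta_pos":[-0.135,0.03,-0.01],"rotation":[0,0,0.12]}
    - {"delta_pos":[-0.18,0.04,-0.013],"rotation":[0,0,0.16]}
    - {"delta_pos":[-0.225,0.05,-0.016],"rotation":[0,0,0.193]}
    - {"delta_pos":[-0.248,0.056,-0.018],"rotation":[0,0,0.193]}
    - {"delta_pos":[-0.248,0.056,-0.018],"rotation":[0,0,0.193]}

```text
time: 1.6
tool_pos: [0.523, 0.1579, 0.3006]
ee_rot: [0.789, 0.615, 0.0, 0.001]
ft_force: [-0.8, -0.0, -0.3]
grip_width: 1.001
finger_force: 0.0
```

```bash
cat >> h.py <<'E'
def wshot(arm,name,zoom=1.5):
    c=arm.camera("wrist"); np.savez(f"{name}.npz",K=c["intrinsics"],T=c["world_from_camera"],im=c["color"])
    cv2.imwrite(f"pics/{name}.png",cv2.resize(c["color"],None,fx=zoom,fy=zoom,interpolation=cv2.INTER_CUBIC))
    print(c["intrinsics"].round(1).tolist(),c["world_from_camera"].round(3).tolist())
def wz(name,uv,z):
    c=np.load(f"{name}.npz"); K,T=c["K"],c["T"]; d=np.array([uv[0]-K[0,2],uv[1]-K[1,2]]); r=np.hypot(*d); th=r/K[0,0]
    d=T[:3,:3]@np.array([*(d/r*np.sin(th)),np.cos(th)]); return T[:3,3]+d*(z-T[2,3])/d[2]
E
python3 -c "
from h import *
from plant import arm
wshot(arm,'w1')
go(arm,[.52,.16,.30],-14)"
```

```text
[[297.3, 0.0, 256.7], [0.0, 297.3, 190.6], [0.0, 0.0, 1.0]] [[0.97, -0.234, -0.066, 0.541], [-0.243, -0.931, -0.274, 0.228], [0.003, 0.282, -0.959, 0.421], [0.0, 0.0, 0.0, 1.0]]
t 1.65 tcp [0.5215 0.1606 0.3   ] shift [-0.0009 -0.0013  0.    ] rot [0.0001 0.0002 0.0005] F [-0.6  0.2 -0.1] w 0.999 pf 0.0
```

View pics/w1.png

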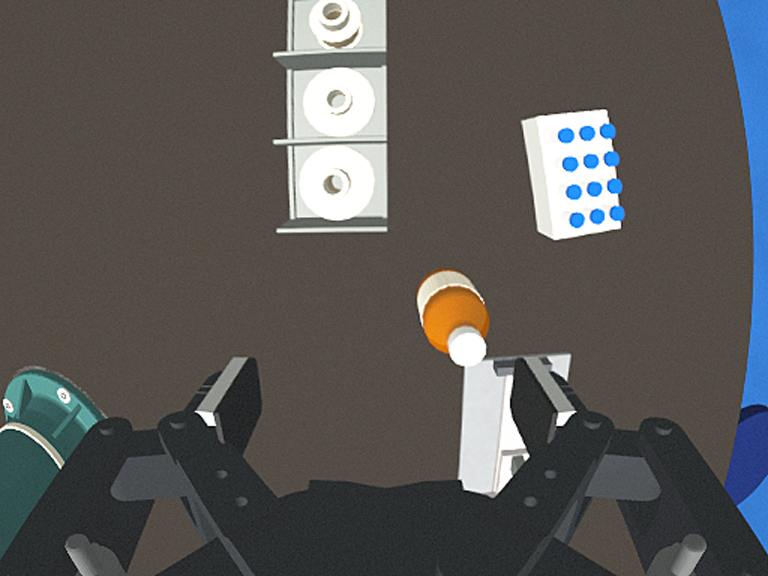

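The wrist view shows the rack square to the tool, with the tall collar at about (336,182) of 768x576. The bottle cap is at (467,346) and the printer's near base edge runs from (467,362) to (571,354).

```bash
python3 - <<'E'
from h import *
f=lambda u,z: wz('w1',np.array(u)/1.5,z).round(4)
print("tall",f((336,181),.069),"flat",f((339,100),.041),"slim",f((334,14),.065),"cap",f((467,346),.135))
print("rack part",f((277,230),.0),f((387,230),.0), f((387,226),.0),f((387,12),.0))
a,b,c=f((467,362),.02),f((571,354),.02),f((459,490),.02)
print("base",a,b,c,np.linalg.norm(b-a),np.degrees(np.arctan2(*(b-a)[1::-1])),np.degrees(np.arctan2(*(a-c)[1::-1])))
E
```

```text
tall [0.4998 0.2207 0.069 ] flat [0.5164 0.2868 0.041 ] slim [0.5313 0.355  0.065 ] cap [0.5664 0.0897 0.135 ]
rack part [0.4235 0.1888 0.    ] [0.5268 0.1618 0.    ] [0.5278 0.1656 0.    ] [0.5782 0.367  0.    ]
base [0.5737 0.0163 0.02  ] [ 0.6851 -0.0064  0.02  ] [ 0.5369 -0.1536  0.02  ] 0.11368926950244694 -11.517489159647667 77.77863533985604
```

```bash
python3 -c "
from h import *
from plant import arm
go(arm,[.58,-.20,.32],-12.5)"
```

```text
t 1.65 tcp [0.5215 0.1606 0.3   ] shift [-0.336   0.1434 -0.0198] rot [ 0.0001  0.0002 -0.0078] F [-0.6  0.2 -0.1] w 0.999 pf 0.0
```

carry_out:
  motion:
    - {"delta_pos":[-0.336,0.143,-0.02],"rotation":[0,0,-0.008]}
    - {"delta_pos":[-0.336,0.143,-0.02],"rotation":[0,0,-0.008]}
    - {"delta_pos":[-0.336,0.143,-0.02],"rotation":[0,0,-0.008]}
    - {"delta_pos":[-0.336,0.143,-0.02],"rotation":[0,0,-0.008]}
    - {"delta_pos":[-0.336,0.143,-0.02],"rotation":[0,0,-0.008]}
    - {"delta_pos":[-0.336,0.143,-0.02],"rotation":[0,0,-0.008]}
    - {"delta_pos":[-0.336,0.143,-0.02],"rotation":[0,0,-0.008]}
    - {"delta_pos":[-0.336,0.143,-0.02],"rotation":[0,0,-0.008]}

```text
time: 2.45
tool_pos: [0.5802, -0.2026, 0.3204]
ee_rot: [0.78, 0.626, -0.001, 0.001]
ft_force: [0.1, -0.1, -0.1]
grip_width: 1.001
finger_force: 0.0
```

```bash
python3 -c "
from h import *
from plant import arm
wshot(arm,'w2')
go(arm,[.58,-.20,.32],-12.5)"
```

```text
[[297.3, 0.0, 256.7], [0.0, 297.3, 190.6], [0.0, 0.0, 1.0]] [[0.976, -0.207, -0.06, 0.596], [-0.216, -0.936, -0.277, -0.131], [0.001, 0.283, -0.959, 0.441], [0.0, 0.0, 0.0, 1.0]]
t 2.5 tcp [ 0.5803 -0.2031  0.3204] shift [ 0.0029 -0.001   0.0004] rot [ 0.0006  0.0011 -0.0003] F [ 0.8 -2.   0.5] w 0.999 pf 0.0
```

View pics/w2.png

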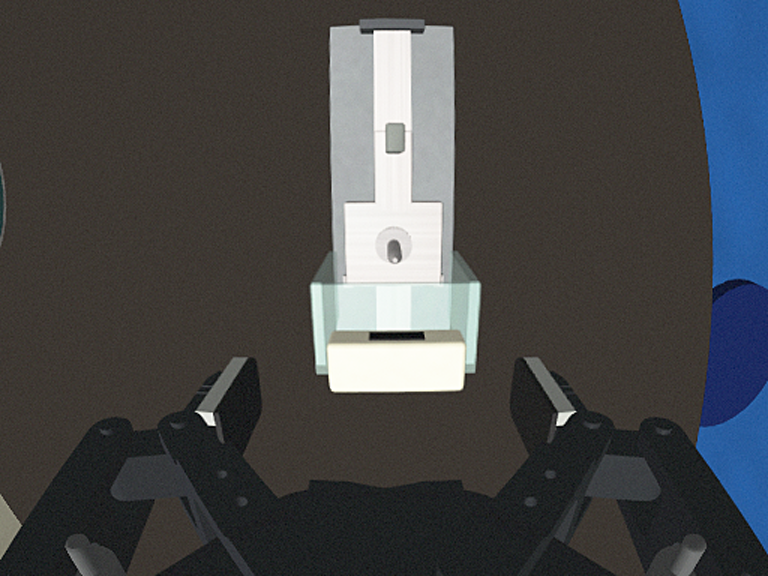

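The view looks straight down on the printer. The tab top is at (396,138), the spindle tip at (396,261), the seat disc at (394,245) and the hood's front roof edge at row 283.

```bash
python3 - <<'E'
from h import *
f=lambda u,z: wz('w2',np.array(u)/1.5,z).round(4)
t=f((396,138),.116);s=f((396,260),.098);d=f((394,245),.041)
print("tab",t,"tip",s,"disc",d)
v=(t-(s+d)/2)[:2];print(np.linalg.norm(v),np.degrees(np.arctan2(-v[0],v[1])))
for z in(.02,.03): 
  a,b,c,e=f((330,26),z),f((453,26),z),f((330,200),z),f((453,200),z);print("base",a,b,np.linalg.norm(a-b),*[np.degrees(np.arctan2(*q[1::-1])) for q in(b-a,a-c,b-e)])
r1,r2=f((322,283),.126),f((480,283),.126);print("roof",r1,r2,np.linalg.norm(r1-r2))
m=(r1+r2)/2; y=np.radians(-12.5); ax=np.array([-np.sin(y),np.cos(y)]); o=m[:2]+.05*ax
print("seat y",((d[:2]-o)@ax),"tip",((s[:2]-o)@ax),"tab",(t[:2]-o)@ax,"end",(((a+b)/2)[:2]-o)@ax)
E
```

```text
tab [ 0.6071 -0.1191  0.116 ] tip [ 0.5875 -0.2114  0.098 ] disc [ 0.5873 -0.2106  0.041 ]
0.09398776516121661 -12.099014770361816
base [0.574  0.0058 0.02  ] [ 0.6867 -0.0184  0.02  ] 0.11526894638192893 -12.119058484703656 77.3717780826096 77.78700995108052
base [0.5745 0.0025 0.03  ] [ 0.6846 -0.021   0.03  ] 0.11258001598862914 -12.048547946658077 77.38067770656922 77.77939280288857
roof [ 0.5312 -0.21    0.126 ] [ 0.6459 -0.2354  0.126 ] 0.11747872147755102
seat y -0.03845736783127142 tip -0.039195116714179745 tab 0.055159221176176915 end 0.16726440689121203
```

```bash
python3 -c "
from h import *
from plant import arm
go(arm,[.607,-.119,.22],-12.3)
go(arm,[.607,-.119,.098],-12.3)"
```

```text
t 2.5 tcp [ 0.5803 -0.2031  0.3204] shift [0.0882 0.0076 0.1001] rot [ 0.0005  0.0011 -0.0014] F [ 0.8 -2.   0.5] w 0.999 pf 0.0
t 2.5 tcp [ 0.5803 -0.2031  0.3204] shift [0.0886 0.0074 0.2221] rot [ 0.0005  0.0011 -0.0014] F [ 0.8 -2.   0.5] w 0.999 pf 0.0
```

carry_out:
  motion:
    - {"delta_pos":[0.045,0.004,0.04],"rotation":[0,0,0]}
    - {"delta_pos":[0.086,0.008,0.08],"rotation":[0,0,0]}
    - {"delta_pos":[0.086,0.008,0.12],"rotation":[0,0,0]}
    - {"delta_pos":[0.086,0.008,0.15],"rotation":[0,0,0]}
    - {"delta_pos":[0.086,0.008,0.15],"rotation":[0,0,0]}

```text
time: 3.0
tool_pos: [0.6028, -0.1094, 0.1647]
ee_rot: [0.777, 0.63, -0.003, -0.005]
ft_force: [-1.1, -0.1, -0.1]
grip_width: 1.0
finger_force: 0.0
```

```bash
python3 -c "
from h import *
from plant import arm
go(arm,[.607,-.119,.098],-12.3)"
```

```text
t 3.0 tcp [ 0.6028 -0.1094  0.1647] shift [-0.0087  0.0069  0.0666] rot [-0.004  -0.0006  0.0023] F [-1.1 -0.1 -0.1] w 1.0 pf 0.0
```

carry_out:
  motion:
    - {"delta_pos":[0,0,0],"rotation":[0,0,0]}
    - {"delta_pos":[0,0,0],"rotation":[0,0,0]}
    - {"delta_pos":[0,0,0],"rotation":[0,0,0]}
    - {"delta_pos":[0,0,0],"rotation":[0,0,0]}

```text
time: 3.4
tool_pos: [0.6074, -0.1159, 0.1719]
ee_rot: [0.779, 0.628, 0.001, 0.001]
ft_force: [0.2, 0.4, -0.8]
grip_width: 1.001
finger_force: 0.0
```

```bash
python3 -c "
from h import *
from plant import arm
go(arm,[.607,-.119,.098],-12.3)"
```

```text
t 3.4 tcp [ 0.6074 -0.1159  0.1719] shift [-0.0031  0.      0.0739] rot [ 0.001  -0.0001  0.0002] F [ 0.2  0.4 -0.8] w 1.001 pf 0.0
```

Now I'll descend over the tab, close, and let it settle.

carry_out:
  motion:
    - {"delta_pos":[-0.003,0,0.025],"rotation":[0,0,0]}
    - {"delta_pos":[-0.003,0,0.05],"rotation":[0,0,0]}
    - {"delta_pos":[-0.003,0,0.074],"rotation":[0,0,0]}
    - {"delta_pos":[-0.003,0,0.074],"rotation":[0,0,0]}
    - {"delta_pos":[-0.003,0,0.074],"rotation":[0,0,0]}

```text
time: 3.9
tool_pos: [0.6062, -0.1187, 0.0967]
ee_rot: [0.779, 0.628, 0.0, 0.0]
ft_force: [-1.0, 0.5, -0.7]
grip_width: 0.995
finger_force: 0.0
```

carry_out:
  jaw: 0.05
  motion:
    - {"delta_pos":[0,0,0],"rotation":[0,0,0]}
    - {"delta_pos":[0,0,0],"rotation":[0,0,0]}
    - {"delta_pos":[0,0,0],"rotation":[0,0,0]}
    - {"delta_pos":[0,0,0],"rotation":[0,0,0]}
    - {"delta_pos":[0,0,0],"rotation":[0,0,0]}
    - {"delta_pos":[0,0,0],"rotation":[0,0,0]}
    - {"delta_pos":[0,0,0],"rotation":[0,0,0]}
    - {"delta_pos":[0,0,0],"rotation":[0,0,0]}

```text
time: 4.7
tool_pos: [0.6062, -0.1183, 0.0965]
ee_rot: [0.778, 0.628, 0.0, 0.0]
ft_force: [-1.5, 0.8, 6.0]
grip_width: 0.154
finger_force: 59.2
```

```bash
python3 -c "
from h import *
from plant import arm
go(arm,[.607,-.119,.098],-12.3)
y=np.radians(-12.3)
s=arm.observe()['tool_pos']+.08*np.array([-np.sin(y),np.cos(y),0])
go(arm,s,-12.3)"
```

```text
t 4.7 tcp [ 0.6062 -0.1183  0.0965] shift [-0.0005  0.001  -0.0015] rot [ 0.0002 -0.0001  0.0005] F [-1.5  0.8  6. ] w 0.154 pf 59.23801302909851
t 4.7 tcp [ 0.6062 -0.1183  0.0965] shift [0.08   0.0001 0.    ] rot [ 0.0002 -0.0001  0.0005] F [-1.5  0.8  6. ] w 0.154 pf 59.23801302909851
```

carry_out:
  motion:
    - {"delta_pos":[0.012,0,0],"rotation":[0,0,0]}
    - {"delta_pos":[0.024,0,0],"rotation":[0,0,0]}
    - {"delta_pos":[0.036,0,0],"rotation":[0,0,0]}
    - {"delta_pos":[0.048,0,0],"rotation":[0,0,0]}
    - {"delta_pos":[0.058,0,0],"rotation":[0,0,0]}
    - {"delta_pos":[0.064,0,0],"rotation":[0,0,0]}
    - {"delta_pos":[0.064,0,0],"rotation":[0,0,0]}
    - {"delta_pos":[0.064,0,0],"rotation":[0,0,0]}

```text
time: 5.5
tool_pos: [0.6201, -0.0535, 0.0965]
ee_rot: [0.778, 0.628, 0.001, -0.0]
ft_force: [-0.6, 0.3, 6.4]
grip_width: 0.153
finger_force: 60.1
```

carry_out:
  motion:
    - {"delta_pos":[0.004,0,0],"rotation":[0,0,0]}
    - {"delta_pos":[0.008,0,0],"rotation":[0,0,0]}
    - {"delta_pos":[0.008,0,0],"rotation":[0,0,0]}
    - {"delta_pos":[0.008,0,0],"rotation":[0,0,0]}

```text
time: 5.9
tool_pos: [0.6217, -0.0459, 0.0965]
ee_rot: [0.778, 0.628, 0.001, -0.0]
ft_force: [-1.3, 0.8, 7.2]
grip_width: 0.155
finger_force: 60.2
```

carry_out:
  motion:
    - {"delta_pos":[0.003,0,0],"rotation":[0,0,0]}
    - {"delta_pos":[0.006,0,0],"rotation":[0,0,0]}
    - {"delta_pos":[0.006,0,0],"rotation":[0,0,0]}
    - {"delta_pos":[0.006,0,0],"rotation":[0,0,0]}

```text
time: 6.3
tool_pos: [0.6229, -0.0402, 0.0965]
ee_rot: [0.778, 0.628, 0.001, -0.0]
ft_force: [-0.4, 1.2, 6.3]
grip_width: 0.156
finger_force: 60.2
```

carry_out:
  motion:
    - {"delta_pos":[0.003,0,0],"rotation":[0,0,0]}
    - {"delta_pos":[0.006,0,0],"rotation":[0,0,0]}
    - {"delta_pos":[0.006,0,0],"rotation":[0,0,0]}
    - {"delta_pos":[0.006,0,0],"rotation":[0,0,0]}

```text
time: 6.7
tool_pos: [0.6242, -0.0344, 0.0965]
ee_rot: [0.778, 0.628, 0.001, -0.0]
ft_force: [-0.6, 0.7, 6.3]
grip_width: 0.154
finger_force: 60.2
```

carry_out:
  jaw: 1.0
  motion:
    - {"delta_pos":[0,0,0],"rotation":[0,0,0]}
    - {"delta_pos":[0,0,0],"rotation":[0,0,0]}
    - {"delta_pos":[0,0,0],"rotation":[0,0,0]}
    - {"delta_pos":[0,0,0],"rotation":[0,0,0]}
    - {"delta_pos":[0,0,-0.03],"rotation":[0,0,0]}
    - {"delta_pos":[0,0,-0.07],"rotation":[0,0,0]}
    - {"delta_pos":[0,0,-0.11],"rotation":[0,0,0]}
    - {"delta_pos":[0,0,-0.15],"rotation":[0,0,0]}

```text
time: 7.5
tool_pos: [0.6232, -0.0362, 0.2472]
ee_rot: [0.779, 0.628, -0.0, -0.0]
ft_force: [-0.6, 0.3, 0.4]
grip_width: 1.001
finger_force: 0.0
```

carry_out:
  motion:
    - {"delta_pos":[-0.045,0,-0.02],"rotation":[0,0,0]}
    - {"delta_pos":[-0.09,0,-0.04],"rotation":[0,0,0]}
    - {"delta_pos":[-0.135,0,-0.06],"rotation":[0,0,0]}
    - {"delta_pos":[-0.165,0,-0.06],"rotation":[0,0,0]}
    - {"delta_pos":[-0.175,0,-0.06],"rotation":[0,0,0]}
    - {"delta_pos":[-0.175,0,-0.06],"rotation":[0,0,0]}
    - {"delta_pos":[-0.175,0,-0.06],"rotation":[0,0,0]}
    - {"delta_pos":[-0.175,0,-0.06],"rotation":[0,0,0]}

```text
time: 8.3
tool_pos: [0.5874, -0.2043, 0.3051]
ee_rot: [0.777, 0.629, 0.0, -0.001]
ft_force: [0.2, 0.3, -0.2]
grip_width: 1.0
finger_force: 0.0
```

```bash
python3 -c "
from h import *
from plant import arm
wshot(arm,'w3')
go(arm,[.4985,.2185,.25],-14)"
```

```text
[[297.3, 0.0, 256.7], [0.0, 297.3, 190.6], [0.0, 0.0, 1.0]] [[0.978, -0.198, -0.059, 0.603], [-0.207, -0.94, -0.273, -0.134], [-0.002, 0.279, -0.96, 0.426], [0.0, 0.0, 0.0, 1.0]]
t 8.35 tcp [ 0.5873 -0.2046  0.3052] shift [ 0.3953 -0.1748  0.0559] rot [-0.0004 -0.0004  0.0111] F [ 0.2  1.  -0.7] w 1.0 pf 0.0
```

View pics/w3.png

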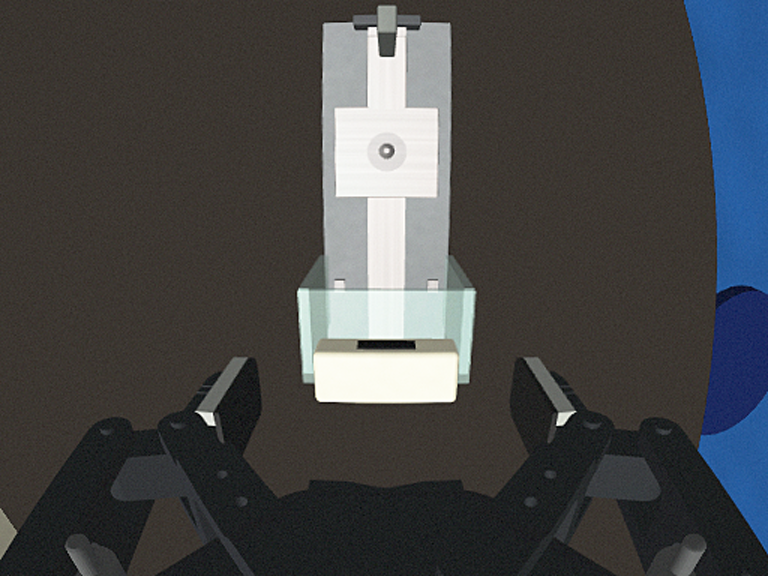

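The camera is now directly above the spindle at (387,151), and the carriage is out at the loading end.

```bash
python3 - <<'E'
from h import *
for z,u in((.041,(387,151)),(.098,(387,151)),(.116,(388,10))): print(wz('w3',np.array(u)/1.5,z).round(4))
E
```

```text
[ 0.6052 -0.1264  0.041 ]
[ 0.6048 -0.1275  0.098 ]
[ 0.6265 -0.0282  0.116 ]
```

carry_out:
  motion:
    - {"delta_pos":[0.045,-0.02,0],"rotation":[0,0,0.011]}
    - {"delta_pos":[0.09,-0.04,0],"rotation":[0,0,0.011]}
    - {"delta_pos":[0.135,-0.06,0],"rotation":[0,0,0.011]}
    - {"delta_pos":[0.18,-0.08,0],"rotation":[0,0,0.011]}
    - {"delta_pos":[0.225,-0.1,0.0],"rotation":[0,0,0.011]}
    - {"delta_pos":[0.27,-0.12,0.0],"rotation":[0,0,0.011]}
    - {"delta_pos":[0.315,-0.14,0.02],"rotation":[0,0,0.011]}
    - {"delta_pos":[0.36,-0.16,0.04],"rotation":[0,0,0.011]}

```text
time: 9.15
tool_pos: [0.507, 0.1765, 0.2685]
ee_rot: [0.788, 0.616, 0.001, -0.0]
ft_force: [1.5, -0.3, -0.5]
grip_width: 1.002
finger_force: 0.0
```

carry_out:
  motion:
    - {"delta_pos":[0.03,-0.013,0.016],"rotation":[0,0,0]}
    - {"delta_pos":[0.035,-0.015,0.016],"rotation":[0,0,0]}
    - {"delta_pos":[0.035,-0.015,0.016],"rotation":[0,0,0]}
    - {"delta_pos":[0.035,-0.015,0.016],"rotation":[0,0,0]}
    - {"delta_pos":[0.035,-0.015,0.016],"rotation":[0,0,0]}
    - {"delta_pos":[0.035,-0.015,0.016],"rotation":[0,0,0]}

```text
time: 9.75
tool_pos: [0.5024, 0.2088, 0.2531]
ee_rot: [0.79, 0.613, 0.001, 0.0]
ft_force: [0.4, -0.2, -0.3]
grip_width: 0.995
finger_force: 0.0
```

```bash
python3 -c "
from h import *
from plant import arm
go(arm,[.4985,.2185,.06],-14)"
```

```text
t 9.75 tcp [0.5024 0.2088 0.2531] shift [ 0.0083 -0.0063  0.1931] rot [ 0.0003 -0.0002 -0.002 ] F [ 0.4 -0.2 -0.3] w 0.995 pf 0.0
```

carry_out:
  motion:
    - {"delta_pos":[-0.035,-0.006,-0.02],"rotation":[0,0,-0.002]}
    - {"delta_pos":[-0.069,-0.006,-0.023],"rotation":[0,0,-0.002]}
    - {"delta_pos":[-0.069,-0.006,-0.023],"rotation":[0,0,-0.002]}
    - {"delta_pos":[-0.069,-0.006,-0.023],"rotation":[0,0,-0.002]}
    - {"delta_pos":[-0.069,-0.006,-0.023],"rotation":[0,0,-0.002]}
    - {"delta_pos":[-0.069,-0.006,-0.023],"rotation":[0,0,-0.002]}
    - {"delta_pos":[-0.069,-0.006,-0.023],"rotation":[0,0,-0.002]}

```text
time: 10.45
tool_pos: [0.4791, 0.1458, 0.2752]
ee_rot: [0.787, 0.617, -0.0, 0.0]
ft_force: [-1.0, 0.4, -0.8]
grip_width: 1.0
finger_force: 0.0
```

```bash
python3 -c "
from h import *
from plant import arm
wshot(arm,'w4')
im=np.load('w4.npz')['im']; cv2.imwrite('pics/w4c.png',cv2.resize(im[40:170,160:360],None,fx=4,fy=4,interpolation=cv2.INTER_CUBIC))
go(arm,[.4985,.2185,.07],-14)"
```

```text
[[297.3, 0.0, 256.7], [0.0, 297.3, 190.6], [0.0, 0.0, 1.0]] [[0.972, -0.227, -0.067, 0.496], [-0.237, -0.932, -0.273, 0.216], [-0.0, 0.281, -0.96, 0.396], [0.0, 0.0, 0.0, 1.0]]
t 10.5 tcp [0.479  0.1456 0.2752] shift [0.0755 0.0016 0.2051] rot [-0.      0.0001  0.0013] F [-0.7  0.2 -0.3] w 1.001 pf 0.0
```

View pics/w4c.png

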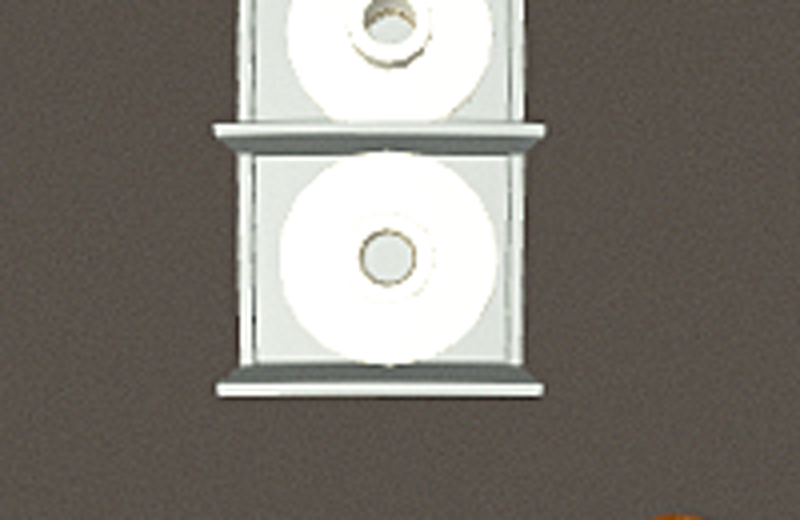

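Looking straight down the bore, the ring centre is at crop (388,257.5), which is raw pixel (257,104.4).

```bash
python3 -c "
from h import *
from plant import arm
p=wz('w4',(257,104.4),.069);print(p)
go(arm,[p[0],p[1],.071],-13.9)"
```

```text
[0.49709112 0.21793962 0.069     ]
t 10.5 tcp [0.479  0.1456 0.2752] shift [0.0746 0.0003 0.2041] rot [-0.      0.0001  0.0007] F [-0.7  0.2 -0.3] w 1.001 pf 0.0
```

carry_out:
  motion:
    - {"delta_pos":[0.04,0,0.03],"rotation":[0,0,0]}
    - {"delta_pos":[0.0745,0,0.05],"rotation":[0,0,0]}
    - {"delta_pos":[0.0745,0,0.08],"rotation":[0,0,0]}
    - {"delta_pos":[0.0745,0,0.12],"rotation":[0,0,0]}
    - {"delta_pos":[0.0745,0,0.15],"rotation":[0,0,0]}
    - {"delta_pos":[0.0745,0,0.165],"rotation":[0,0,0]}
    - {"delta_pos":[0.0745,0,0.165],"rotation":[0,0,0]}
    - {"delta_pos":[0.0745,0,0.165],"rotation":[0,0,0]}

```text
time: 11.3
tool_pos: [0.4971, 0.2175, 0.1104]
ee_rot: [0.787, 0.617, -0.0, 0.0]
ft_force: [1.1, 0.6, 1.3]
grip_width: 0.994
finger_force: 0.0
```

```bash
python3 -c "
from h import *
from plant import arm
go(arm,[.4971,.2179,.072],-13.9)"
```

```text
t 11.3 tcp [0.4971 0.2175 0.1104] shift [ 0.0004 -0.0001  0.0384] rot [0.     0.0001 0.0004] F [1.1 0.6 1.3] w 0.994 pf 0.0
```

carry_out:
  motion:
    - {"delta_pos":[0,0,0.02],"rotation":[0,0,0]}
    - {"delta_pos":[0,0,0.038],"rotation":[0,0,0]}
    - {"delta_pos":[0,0,0.038],"rotation":[0,0,0]}
    - {"delta_pos":[0,0,0.038],"rotation":[0,0,0]}
    - {"delta_pos":[0,0,0.038],"rotation":[0,0,0]}

```text
time: 11.8
tool_pos: [0.4978, 0.2176, 0.0738]
ee_rot: [0.787, 0.617, 0.001, 0.0]
ft_force: [0.7, 0.1, 0.5]
grip_width: 1.0
finger_force: 0.0
```

carry_out:
  jaw: 0.15
  motion:
    - {"delta_pos":[0,0,0],"rotation":[0,0,0]}
    - {"delta_pos":[0,0,0],"rotation":[0,0,0]}
    - {"delta_pos":[0,0,0],"rotation":[0,0,0]}
    - {"delta_pos":[0,0,0],"rotation":[0,0,0]}
    - {"delta_pos":[0,0,0],"rotation":[0,0,0]}
    - {"delta_pos":[0,0,0],"rotation":[0,0,0]}
    - {"delta_pos":[0,0,0],"rotation":[0,0,0]}
    - {"delta_pos":[0,0,0],"rotation":[0,0,0]}

```text
time: 12.6
tool_pos: [0.4967, 0.2174, 0.0729]
ee_rot: [0.787, 0.617, 0.0, -0.0]
ft_force: [-1.8, -0.2, 5.6]
grip_width: 0.28
finger_force: 58.6
```

```bash
python3 -c "
from h import *
from plant import arm
go(arm,[.4971,.2179,.072],-13.9)"
```

```text
t 12.6 tcp [0.4967 0.2174 0.0729] shift [0.0006 0.0003 0.0009] rot [-0.0001 -0.0001  0.0004] F [-1.8 -0.2  5.6] w 0.28 pf 58.61347747966647
```

carry_out:
  motion:
    - {"delta_pos":[0,0,-0.02],"rotation":[0,0,0]}
    - {"delta_pos":[0,0,-0.05],"rotation":[0,0,0]}
    - {"delta_pos":[0,0,-0.09],"rotation":[0,0,0]}
    - {"delta_pos":[0,0,-0.13],"rotation":[0,0,0]}
    - {"delta_pos":[0,0,-0.165],"rotation":[0,0,0]}
    - {"delta_pos":[0,0,-0.185],"rotation":[0,0,0]}
    - {"delta_pos":[0,0,-0.185],"rotation":[0,0,0]}
    - {"delta_pos":[0,0,-0.185],"rotation":[0,0,0]}

```text
time: 13.4
tool_pos: [0.4959, 0.2172, 0.2567]
ee_rot: [0.787, 0.617, -0.001, -0.0]
ft_force: [-0.4, -0.3, -2.4]
grip_width: 0.279
finger_force: 59.4
```

```bash
python3 -c "
from h import *
from plant import arm
go(arm,[.6049,-.1274,.22],-12.2)"
```

```text
t 13.4 tcp [0.4959 0.2172 0.2567] shift [-0.3086  0.1882  0.0366] rot [-0.0004  0.0001 -0.009 ] F [-0.4 -0.3 -2.4] w 0.279 pf 59.41319838166237
```

carry_out:
  motion:
    - {"delta_pos":[-0.025,0.015,0],"rotation":[0,0,-0.004]}
    - {"delta_pos":[-0.06,0.036,0],"rotation":[0,0,-0.009]}
    - {"delta_pos":[-0.095,0.058,0],"rotation":[0,0,-0.009]}
    - {"delta_pos":[-0.13,0.079,0],"rotation":[0,0,-0.009]}
    - {"delta_pos":[-0.165,0.1,0],"rotation":[0,0,-0.009]}
    - {"delta_pos":[-0.2,0.122,0],"rotation":[0,0,-0.009]}
    - {"delta_pos":[-0.235,0.143,0],"rotation":[0,0,-0.009]}
    - {"delta_pos":[-0.26,0.159,0],"rotation":[0,0,-0.009]}

```text
time: 14.2
tool_pos: [0.5878, -0.0764, 0.2549]
ee_rot: [0.779, 0.627, -0.002, -0.001]
ft_force: [-0.1, -0.7, -2.7]
grip_width: 0.282
finger_force: 59.4
```

carry_out:
  motion:
    - {"delta_pos":[-0.025,0.015,0],"rotation":[0,0,0]}
    - {"delta_pos":[-0.04,0.024,0.01],"rotation":[0,0,0]}
    - {"delta_pos":[-0.048,0.028,0.02],"rotation":[0,0,0]}
    - {"delta_pos":[-0.048,0.028,0.03],"rotation":[0,0,0]}
    - {"delta_pos":[-0.048,0.028,0.03],"rotation":[0,0,0]}
    - {"delta_pos":[-0.048,0.028,0.03],"rotation":[0,0,0]}
    - {"delta_pos":[-0.048,0.028,0.03],"rotation":[0,0,0]}
    - {"delta_pos":[-0.048,0.028,0.03],"rotation":[0,0,0]}

```text
time: 15.0
tool_pos: [0.6065, -0.1252, 0.2279]
ee_rot: [0.778, 0.628, 0.0, 0.0]
ft_force: [0.6, -0.1, -1.7]
grip_width: 0.281
finger_force: 59.4
```

```bash
python3 -c "
from h import *
from plant import arm
c=arm.camera('scene')['color']; d=arm.camera('side')['color']
A=cv2.resize(c[60:220,160:270],None,fx=3.5,fy=3.5,interpolation=cv2.INTER_CUBIC);B=cv2.resize(d[80:240,220:330],None,fx=3.5,fy=3.5,interpolation=cv2.INTER_CUBIC)
cv2.imwrite('pics/b.png',np.hstack([A,B]))
go(arm,[.6049,-.1274,.19],-12.2)"
```

```text
t 15.1 tcp [ 0.6064 -0.1256  0.228 ] shift [-0.0021 -0.0011  0.038 ] rot [ 0.0003 -0.0001  0.0001] F [ 0.8 -0.6 -2.2] w 0.287 pf 59.400598146021366
```

View pics/b.png

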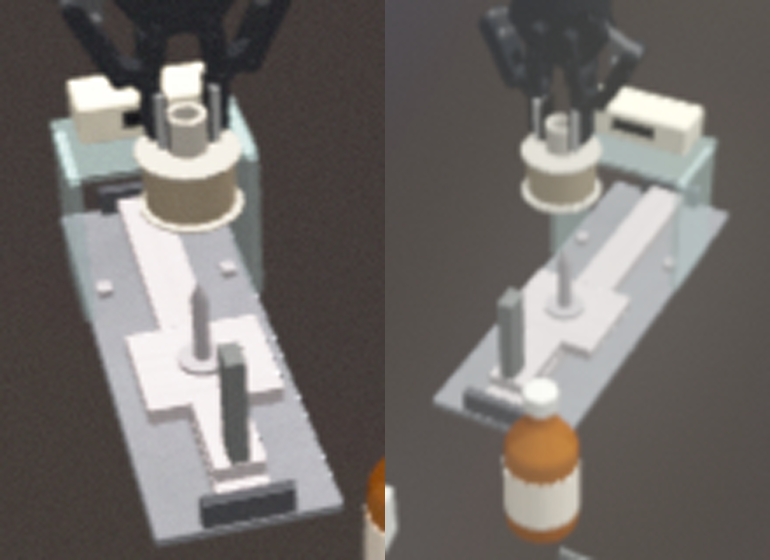

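The reel hangs upright above the spindle in both views: scene crop reel base at (190,205) and spindle tip at (200,290), side crop reel base at (560,190) and spindle tip at (565,255). I'll align it and lower it in steps.

carry_out:
  motion:
    - {"delta_pos":[-0.002,-0.001,0.02],"rotation":[0,0,0]}
    - {"delta_pos":[-0.002,-0.001,0.045],"rotation":[0,0,0]}
    - {"delta_pos":[-0.002,-0.001,0.048],"rotation":[0,0,0]}
    - {"delta_pos":[-0.002,-0.001,0.048],"rotation":[0,0,0]}
    - {"delta_pos":[-0.002,-0.001,0.048],"rotation":[0,0,0]}
    - {"delta_pos":[-0.002,-0.001,0.048],"rotation":[0,0,0]}

```text
time: 15.7
tool_pos: [0.6057, -0.1281, 0.1807]
ee_rot: [0.778, 0.628, 0.001, 0.001]
ft_force: [0.4, 0.2, -1.9]
grip_width: 0.281
finger_force: 59.4
```

```bash
python3 -c "
from h import *
from plant import arm
go(arm,[.6049,-.1274,.15],-12.2)"
```

```text
t 15.7 tcp [ 0.6057 -0.1281  0.1807] shift [ 0.0005 -0.001   0.0307] rot [ 0.0008 -0.     -0.0001] F [ 0.4  0.2 -1.9] w 0.281 pf 59.42902788519859
```

carry_out:
  motion:
    - {"delta_pos":[0.0005,-0.0005,0.01],"rotation":[0,0,0]}
    - {"delta_pos":[0.0005,-0.0005,0.018],"rotation":[0,0,0]}
    - {"delta_pos":[0.0005,-0.0005,0.026],"rotation":[0,0,0]}
    - {"delta_pos":[0.0005,-0.0005,0.032],"rotation":[0,0,0]}
    - {"delta_pos":[0.0005,-0.0005,0.032],"rotation":[0,0,0]}
    - {"delta_pos":[0.0005,-0.0005,0.032],"rotation":[0,0,0]}

```text
time: 16.3
tool_pos: [0.6043, -0.1273, 0.1471]
ee_rot: [0.778, 0.628, -0.0, -0.0]
ft_force: [0.1, -0.1, -2.2]
grip_width: 0.281
finger_force: 59.5
```

```bash
python3 -c "
from h import *
from plant import arm
go(arm,[.6049,-.1274,.113],-12.2)"
```

```text
t 16.3 tcp [ 0.6043 -0.1273  0.1471] shift [0.0001 0.0006 0.0341] rot [-0.0001  0.0001 -0.0002] F [ 0.1 -0.1 -2.2] w 0.281 pf 59.48096618056297
```

No contact force and the position is right, so I'll keep lowering.

carry_out:
  motion:
    - {"delta_pos":[0,0,0.007],"rotation":[0,0,0]}
    - {"delta_pos":[0,0,0.014],"rotation":[0,0,0]}
    - {"delta_pos":[0,0,0.021],"rotation":[0,0,0]}
    - {"delta_pos":[0,0,0.028],"rotation":[0,0,0]}
    - {"delta_pos":[0,0,0.033],"rotation":[0,0,0]}
    - {"delta_pos":[0,0,0.033],"rotation":[0,0,0]}
    - {"delta_pos":[0,0,0.033],"rotation":[0,0,0]}

```text
time: 17.0
tool_pos: [0.6044, -0.1273, 0.1143]
ee_rot: [0.778, 0.628, -0.0, -0.0]
ft_force: [0.0, -0.8, -2.1]
grip_width: 0.282
finger_force: 59.4
```

carry_out:
  motion:
    - {"delta_pos":[0,0,0.002],"rotation":[0,0,0]}
    - {"delta_pos":[0,0,0.004],"rotation":[0,0,0]}
    - {"delta_pos":[0,0,0.005],"rotation":[0,0,0]}
    - {"delta_pos":[0,0,0.005],"rotation":[0,0,0]}
    - {"delta_pos":[0,0,0.005],"rotation":[0,0,0]}

```text
time: 17.5
tool_pos: [0.6044, -0.1272, 0.1095]
ee_rot: [0.778, 0.628, 0.0, 0.0]
ft_force: [0.4, 0.3, -1.4]
grip_width: 0.28
finger_force: 59.4
```

Expected contact is at about z = 0.108. I'll go on in small steps.

carry_out:
  motion:
    - {"delta_pos":[0,0,0.001],"rotation":[0,0,0]}
    - {"delta_pos":[0,0,0.002],"rotation":[0,0,0]}
    - {"delta_pos":[0,0,0.002],"rotation":[0,0,0]}
    - {"delta_pos":[0,0,0.002],"rotation":[0,0,0]}

```text
time: 17.9
tool_pos: [0.6045, -0.1273, 0.1079]
ee_rot: [0.778, 0.628, 0.0, 0.0]
ft_force: [-0.7, 0.9, 3.7]
grip_width: 0.281
finger_force: 59.9
```

carry_out:
  motion:
    - {"delta_pos":[0,0,0.001],"rotation":[0,0,0]}
    - {"delta_pos":[0,0,0.0015],"rotation":[0,0,0]}
    - {"delta_pos":[0,0,0.0015],"rotation":[0,0,0]}
    - {"delta_pos":[0,0,0.0015],"rotation":[0,0,0]}

```text
time: 18.3
tool_pos: [0.6045, -0.1274, 0.1078]
ee_rot: [0.778, 0.628, 0.001, -0.0]
ft_force: [-3.5, 1.2, 13.9]
grip_width: 0.28
finger_force: 61.0
```

It seated at z = 0.1078, as predicted. Now I'll release and rise.

carry_out:
  jaw: 1.0
  motion:
    - {"delta_pos":[0,0,-0.001],"rotation":[0,0,0]}
    - {"delta_pos":[0,0,-0.001],"rotation":[0,0,0]}
    - {"delta_pos":[0,0,-0.001],"rotation":[0,0,0]}
    - {"delta_pos":[0,0,-0.001],"rotation":[0,0,0]}
    - {"delta_pos":[0,0,-0.001],"rotation":[0,0,0]}
    - {"delta_pos":[0,0,-0.02],"rotation":[0,0,0]}
    - {"delta_pos":[0,0,-0.05],"rotation":[0,0,0]}
    - {"delta_pos":[0,0,-0.09],"rotation":[0,0,0]}

```text
time: 19.1
tool_pos: [0.603, -0.1267, 0.1951]
ee_rot: [0.778, 0.628, -0.002, -0.002]
ft_force: [0.5, -0.7, -0.0]
grip_width: 1.0
finger_force: 0.0
```

```bash
python3 -c "
from h import *
from plant import arm
go(arm,[.6251,-.034,.21],-12.2)
c=arm.camera('scene')['color']; d=arm.camera('side')['color']
A=cv2.resize(c[60:220,160:270],None,fx=3.5,fy=3.5,interpolation=cv2.INTER_CUBIC);B=cv2.resize(d[80:240,220:330],None,fx=3.5,fy=3.5,interpolation=cv2.INTER_CUBIC)
cv2.imwrite('pics/b2.png',np.hstack([A,B]))"
```

```text
t 19.1 tcp [ 0.603  -0.1267  0.1951] shift [ 0.0953  0.0019 -0.015 ] rot [-0.0014  0.0002 -0.0001] F [ 0.5 -0.7 -0. ] w 1.0 pf 0.0
```

View pics/b2.png

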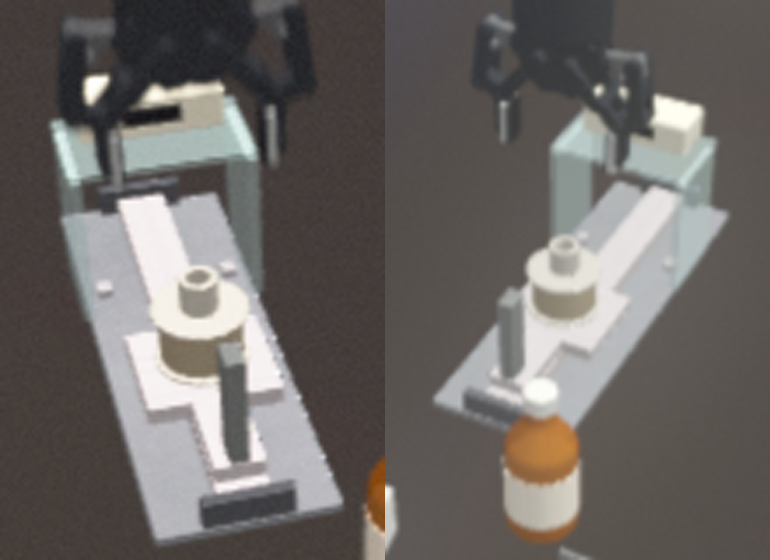

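The reel stands flat on the carriage, with its flange at scene crop (200,375), and the hood is clear. Next I'll grip the tab.

carry_out:
  motion:
    - {"delta_pos":[0.03,0,-0.01],"rotation":[0,0,0]}
    - {"delta_pos":[0.065,0,-0.01],"rotation":[0,0,0]}
    - {"delta_pos":[0.094,0,-0.01],"rotation":[0,0,0]}
    - {"delta_pos":[0.094,0,-0.01],"rotation":[0,0,0]}
    - {"delta_pos":[0.094,0,-0.01],"rotation":[0,0,0]}
    - {"delta_pos":[0.094,0,-0.01],"rotation":[0,0,0]}
    - {"delta_pos":[0.094,0,-0.01],"rotation":[0,0,0]}

```text
time: 19.9
tool_pos: [0.6237, -0.0374, 0.2058]
ee_rot: [0.779, 0.627, -0.0, 0.0]
ft_force: [-1.0, -0.0, -0.9]
grip_width: 1.001
finger_force: 0.0
```

```bash
python3 -c "
from h import *
from plant import arm
go(arm,[.6245,-.0342,.098],-12.2)"
```

```text
t 19.9 tcp [ 0.6237 -0.0374  0.2058] shift [3.400e-03 1.000e-04 1.078e-01] rot [-0.0001  0.0003 -0.001 ] F [-1.  -0.  -0.9] w 1.001 pf 0.0
```

carry_out:
  motion:
    - {"delta_pos":[0.003,0,0.03],"rotation":[0,0,0]}
    - {"delta_pos":[0.003,0,0.06],"rotation":[0,0,0]}
    - {"delta_pos":[0.003,0,0.09],"rotation":[0,0,0]}
    - {"delta_pos":[0.003,0,0.107],"rotation":[0,0,0]}
    - {"delta_pos":[0.003,0,0.107],"rotation":[0,0,0]}
    - {"delta_pos":[0.003,0,0.107],"rotation":[0,0,0]}
    - {"delta_pos":[0.003,0,0.107],"rotation":[0,0,0]}

```text
time: 20.6
tool_pos: [0.6261, -0.0331, 0.1004]
ee_rot: [0.779, 0.628, 0.001, 0.001]
ft_force: [0.2, 0.0, -0.3]
grip_width: 0.998
finger_force: 0.0
```

carry_out:
  jaw: 0.05
  motion:
    - {"delta_pos":[0,0,0],"rotation":[0,0,0]}
    - {"delta_pos":[0,0,0],"rotation":[0,0,0]}
    - {"delta_pos":[0,0,0],"rotation":[0,0,0]}
    - {"delta_pos":[0,0,0],"rotation":[0,0,0]}
    - {"delta_pos":[0,0,0],"rotation":[0,0,0]}
    - {"delta_pos":[0,0,0],"rotation":[0,0,0]}
    - {"delta_pos":[0,0,0],"rotation":[0,0,0]}
    - {"delta_pos":[0,0,0],"rotation":[0,0,0]}

```text
time: 21.4
tool_pos: [0.6247, -0.0322, 0.0991]
ee_rot: [0.778, 0.628, -0.0, -0.0]
ft_force: [-2.1, 0.3, 5.2]
grip_width: 0.158
finger_force: 58.8
```

carry_out:
  motion:
    - {"delta_pos":[0.003,0,0],"rotation":[0,0,0]}
    - {"delta_pos":[0.005,0,0],"rotation":[0,0,0]}
    - {"delta_pos":[0.005,0,0],"rotation":[0,0,0]}
    - {"delta_pos":[0.005,0,0],"rotation":[0,0,0]}

```text
time: 21.8
tool_pos: [0.6258, -0.0271, 0.0991]
ee_rot: [0.778, 0.628, -0.0, -0.0]
ft_force: [-2.3, 1.3, 6.4]
grip_width: 0.157
finger_force: 59.3
```

carry_out:
  motion:
    - {"delta_pos":[0.003,0,0],"rotation":[0,0,0]}
    - {"delta_pos":[0.005,0,0],"rotation":[0,0,0]}
    - {"delta_pos":[0.005,0,0],"rotation":[0,0,0]}
    - {"delta_pos":[0.005,0,0],"rotation":[0,0,0]}

```text
time: 22.2
tool_pos: [0.6269, -0.0221, 0.0991]
ee_rot: [0.778, 0.628, 0.0, -0.0]
ft_force: [-2.2, 0.7, 6.0]
grip_width: 0.159
finger_force: 59.3
```

carry_out:
  motion:
    - {"delta_pos":[0.002,0,0],"rotation":[0,0,0]}
    - {"delta_pos":[0.003,0,0],"rotation":[0,0,0]}
    - {"delta_pos":[0.003,0,0],"rotation":[0,0,0]}
    - {"delta_pos":[0.003,0,0],"rotation":[0,0,0]}

```text
time: 22.6
tool_pos: [0.6274, -0.0195, 0.0991]
ee_rot: [0.778, 0.628, -0.0, -0.0]
ft_force: [-2.3, -0.0, 5.6]
grip_width: 0.156
finger_force: 59.2
```

carry_out:
  motion:
    - {"delta_pos":[0.002,0,0],"rotation":[0,0,0]}
    - {"delta_pos":[0.003,0,0],"rotation":[0,0,0]}
    - {"delta_pos":[0.003,0,0],"rotation":[0,0,0]}
    - {"delta_pos":[0.003,0,0],"rotation":[0,0,0]}

```text
time: 23.0
tool_pos: [0.6274, -0.0194, 0.0991]
ee_rot: [0.779, 0.627, -0.001, 0.001]
ft_force: [-3.4, -4.2, 4.6]
grip_width: 0.153
finger_force: 59.1
```

```bash
python3 -c "
from h import *
from plant import arm
y=np.radians(-12.2);p=arm.observe()['tool_pos']
go(arm,p+.14*np.array([np.sin(y),-np.cos(y),0]),-12.2)"
```

```text
t 23.0 tcp [ 0.6274 -0.0194  0.0991] shift [-0.14    0.0002  0.0004] rot [-0.0001  0.001  -0.0006] F [-3.4 -4.2  4.6] w 0.153 pf 59.103190898895264
```

The end stop is found at travel 0, so the detent lies exactly 140 mm back along the rail.

carry_out:
  motion:
    - {"delta_pos":[-0.008,0,0],"rotation":[0,0,0]}
    - {"delta_pos":[-0.02,0,0],"rotation":[0,0,0]}
    - {"delta_pos":[-0.035,0,0],"rotation":[0,0,0]}
    - {"delta_pos":[-0.05,0,0],"rotation":[0,0,0]}
    - {"delta_pos":[-0.065,0,0],"rotation":[0,0,0]}
    - {"delta_pos":[-0.08,0,0],"rotation":[0,0,0]}
    - {"delta_pos":[-0.09,0,0],"rotation":[0,0,0]}
    - {"delta_pos":[-0.09,0,0],"rotation":[0,0,0]}

```text
time: 23.8
tool_pos: [0.6086, -0.107, 0.0991]
ee_rot: [0.779, 0.627, -0.001, 0.001]
ft_force: [-3.0, -1.3, 6.9]
grip_width: 0.16
finger_force: 59.6
```

carry_out:
  motion:
    - {"delta_pos":[-0.008,0,0],"rotation":[0,0,0]}
    - {"delta_pos":[-0.018,0,0],"rotation":[0,0,0]}
    - {"delta_pos":[-0.028,0,0],"rotation":[0,0,0]}
    - {"delta_pos":[-0.038,0,0],"rotation":[0,0,0]}
    - {"delta_pos":[-0.046,0,0],"rotation":[0,0,0]}
    - {"delta_pos":[-0.05,0,0],"rotation":[0,0,0]}
    - {"delta_pos":[-0.05,0,0],"rotation":[0,0,0]}
    - {"delta_pos":[-0.05,0,0],"rotation":[0,0,0]}

```text
time: 24.6
tool_pos: [0.5993, -0.1504, 0.0991]
ee_rot: [0.778, 0.628, 0.001, -0.002]
ft_force: [-2.2, 4.8, 6.6]
grip_width: 0.154
finger_force: 59.9
```

```bash
python3 -c "
from h import *
from plant import arm
y=np.radians(-12.2);p=np.array([.6274,-.0194,.0991])
go(arm,p+.14*np.array([np.sin(y),-np.cos(y),0]),-12.2)"
```

```text
t 24.6 tcp [ 0.5993 -0.1504  0.0991] shift [-0.006  -0.0002  0.    ] rot [-0.0003 -0.0012  0.0004] F [-2.2  4.8  6.6] w 0.154 pf 59.85479950904846
```

carry_out:
  motion:
    - {"delta_pos":[-0.002,0,0],"rotation":[0,0,0]}
    - {"delta_pos":[-0.003,0,0],"rotation":[0,0,0]}
    - {"delta_pos":[-0.003,0,0],"rotation":[0,0,0]}
    - {"delta_pos":[-0.003,0,0],"rotation":[0,0,0]}
    - {"delta_pos":[-0.003,0,0],"rotation":[0,0,0]}

```text
time: 25.1
tool_pos: [0.5981, -0.1557, 0.0991]
ee_rot: [0.778, 0.628, 0.0, -0.0]
ft_force: [-2.7, -0.8, 6.4]
grip_width: 0.156
finger_force: 59.7
```

```bash
python3 -c "
from h import *
from plant import arm
y=np.radians(-12.2);p=np.array([.6274,-.0194,.0991])
go(arm,p+.14*np.array([np.sin(y),-np.cos(y),0]),-12.2)"
```

```text
t 25.1 tcp [ 0.5981 -0.1557  0.0991] shift [-0.0005 -0.0002  0.    ] rot [-0.0001 -0.0002 -0.    ] F [-2.7 -0.8  6.4] w 0.156 pf 59.65188682079315
```

It snapped in: resistance of 4.8 N before, then about zero at 139.5 mm of travel. I'll release and rise clear.

carry_out:
  jaw: 1.0
  motion:
    - {"delta_pos":[0,0,0],"rotation":[0,0,0]}
    - {"delta_pos":[0,0,0],"rotation":[0,0,0]}
    - {"delta_pos":[0,0,0],"rotation":[0,0,0]}
    - {"delta_pos":[0,0,0],"rotation":[0,0,0]}
    - {"delta_pos":[0,0,0],"rotation":[0,0,0]}
    - {"delta_pos":[0,0,-0.03],"rotation":[0,0,0]}
    - {"delta_pos":[0,0,-0.07],"rotation":[0,0,0]}
    - {"delta_pos":[0,0,-0.11],"rotation":[0,0,0]}

```text
time: 25.9
tool_pos: [0.5975, -0.1564, 0.2096]
ee_rot: [0.778, 0.628, -0.001, -0.001]
ft_force: [0.5, -0.4, 0.2]
grip_width: 1.002
finger_force: 0.0
```

carry_out:
  motion:
    - {"delta_pos":[0,0,-0.04],"rotation":[0,0,0]}
    - {"delta_pos":[0,0,-0.08],"rotation":[0,0,0]}
    - {"delta_pos":[-0.04,0,-0.11],"rotation":[0,0,0]}
    - {"delta_pos":[-0.08,0,-0.11],"rotation":[0,0,0]}
    - {"delta_pos":[-0.08,0,-0.11],"rotation":[0,0,0]}
    - {"delta_pos":[-0.08,0,-0.11],"rotation":[0,0,0]}
    - {"delta_pos":[-0.08,0,-0.11],"rotation":[0,0,0]}
    - {"delta_pos":[-0.08,0,-0.11],"rotation":[0,0,0]}

```text
time: 26.7
tool_pos: [0.5814, -0.2328, 0.3181]
ee_rot: [0.778, 0.629, -0.0, -0.001]
ft_force: [0.3, 1.1, -0.6]
grip_width: 0.998
finger_force: 0.0
```

```bash
python3 - <<'E'
from h import *
from plant import arm
wshot(arm,'w5')
a=np.load('w2.npz')['im'];b=np.load('w5.npz')['im']
t=a[78:106,252:276]  # tab top patch
m=cv2.matchTemplate(b,t,cv2.TM_CCOEFF_NORMED);_,v,_,l=cv2.minMaxLoc(m)
u=np.array(l)+(264-252,92-78); p=wz('w5',u,.116)
print(v,u,p)
y=np.radians(-12.2); ax=np.array([-np.sin(y),np.cos(y)])
print("travel from w3/end-stop:", (np.array([.6071,-.1191])+.099*ax-p[:2])@ax)
s=p[:2]-.095*ax; print("seat",s)
# reel flange upper rim at z=.080 seen through the hood: white disc centre
print(arm.observe()["grip_width"],arm.observe()["tool_pos"],arm.observe()["time"])
T=np.load('w5.npz')
def wp(P):
    K,X=T['K'],T['T']; q=X[:3,:3].T@(np.array(P)-X[:3,3]); th=np.arctan2(np.hypot(*q[:2]),q[2]); return K[:2,2]+K[0,0]*th*q[:2]/np.hypot(*q[:2])
for r in(0,.004,.011,.02,.03,.036,.042): print(r,[b[tuple(wp([*(s+r*ax*k),.104 if r<.013 else .08]).round().astype(int)[::-1])].tolist() for k in(1,-1)])
E
```

```text
[[297.3, 0.0, 256.7], [0.0, 297.3, 190.6], [0.0, 0.0, 1.0]] [[0.978, -0.2, -0.06, 0.597], [-0.208, -0.939, -0.273, -0.162], [-0.002, 0.28, -0.96, 0.439], [0.0, 0.0, 0.0, 1.0]]
0.8683809638023376 [258 103] [ 0.5984867  -0.15868095  0.116     ]
travel from w3/end-stop: 0.1395072565867794
seat [ 0.57841085 -0.25153546]
0.9992398375066308 [ 0.58147703 -0.23299196  0.31816955] 26.75
0 [[203, 218, 197], [203, 218, 197]]
0.004 [[192, 204, 185], [199, 210, 191]]
0.011 [[242, 249, 242], [255, 255, 255]]
0.02 [[245, 250, 244], [166, 184, 172]]
0.03 [[227, 240, 242], [157, 181, 184]]
0.036 [[243, 254, 255], [244, 253, 253]]
0.042 [[238, 241, 245], [243, 252, 253]]
```

The camera puts the tab at 139.5 mm of travel, which agrees with 140 mm within its accuracy. The pixels under the hood are consistent with the reel on the spindle. The arm is clear, so I'm handing in.

```bash
python3 -c "
from plant import arm
print(arm.close_job())"
```

```text
the job is handed in; nothing more can be done
None
```

The tall reel is seated on the spindle and the carriage is clicked into the detent under the hood (about 139.5 mm of travel measured against 140 mm); the job was handed in at about 27 s with the arm clear, though the reel under the hood was checked only by pixel values, not by a viewed picture.

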